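# Seat the proud tube and start the reader

## Robot

A 6-joint arm with a two-finger parallel gripper is mounted at the origin on the work surface. World frame = base frame: x ahead of the robot, y to its left, z up, the work surface at z = 0. Lengths are in m, angles in rad, forces in N, time in s.
With the tool pointing down it reaches from about 0.275 to 0.85 m from the base axis. Payload 19 kg.
Tool frame: the origin (TCP) lies at the very end of the fingers, on their centre line; the grasp point (between the pads) lies arm.grip_point_offset behind it (arm.grip_point_offset is the distance from the TCP to the grasp point, in m); z points along the fingers, x is the direction in which the jaws open and shut, and the axes are right-handed (so a half turn about z gives the same grasp; the last joint's range is limited). The gripper opens to 85 mm and grips with 20 to 120 N. Pads are 22 mm wide; open, the fingers measure 114 mm over their backs; the gripper's body (76 mm by 85 mm) begins 54 mm behind the grasp point. The pads swing forward as they close: fully open they stand 13 mm farther back than shut.
Start: joints at [0.989, 0.15, 1.437, -0, 1.554, -0.134], TCP at [0.249, 0.518, 0.2] pointing down, gripper open.
Joint ranges: [-2.8, 2.8], [-0.68, 2.1], [0.12, 2.68], [-1.39, 4.53], [0.16, 2.79], [-2.81, 2.81]. Speed limits (rad/s): [1.89, 1.89, 2.22, 3.01, 3.01, 3.01].

## Interface

Orientations are given as a unit quaternion [w, x, y, z].
In Python, from plant import arm gives the robot as it stands.
- The arm moves only by the shell command python3 -m crank 'ROWS' [FORCE]. ROWS is JSON, a list of rows, each an object of numbers: "wx", "wy", "wz": the turn, a rotation vector about the tool's x, y, z in degrees; "tx", "ty", "tz": the shift along the tool's x, y, z in mm; "claw": the closure, from -1 (fully open) to 1 (shut), so that 0 is half open. In form: [{"wx": .., "wy": .., "wz": .., "tx": .., "ty": .., "tz": .., "claw": ..}, ...]. A call has 1 to 5 rows; each row is the pose to reach, as a shift and turn from the pose commanded when the call began, along the tool's axes at that moment; what a row does not reach only later rows make up. A row lasts 1/12 s, in which the tool goes at most 41.7 mm and 7.16 degrees, less where a joint would pass 70% of its speed; a pose out of reach is approached as far as the arm can. A call with a gripper value outside its range is refused whole. The fingers move at their own pace and stop on an object; FORCE is the grip in N (left out, the last holds). Time passes only in rows, so rows that repeat a pose let the fingers close. It gives the time, the measured TCP pose, the force and the opening at its end, in the units of the state.
- arm.get_state(): the state, without advancing time (a new reading comes with each control period).
- arm.grab_frame(name): name is "scene" or "top" or "wrist"; returns (picture, depth): 420x560x3 uint8, red, green, blue; 420x560 float32, m along the optical axis (not along the pixel's ray), 0 where there is no reading.
- arm.camera_params(name): a dict with "K" (3x3 intrinsics, pixels), "xyz" and "orientation" of the camera in the world. Camera axes: x right, y up, looking along -z (the intrinsics and any distortion apply to the point x, -y, -z); pixel columns grow to the right and rows downward; lengths in m; the calibration is good to about 2 mm. A picture is of the moment at which its call begins: read the wrist's pose just before it. camera_params takes no time and is no camera call; for the wrist camera it gives the pose at the moment of the call.
- arm.sign_off(): hands the job in, once; it reports no verdict.
The state is a dict: "time": time; "qpos": joint angles; "qd": joint speeds; "joint_efforts": joint torques, N m; "ee_pos": TCP position; "orientation": TCP orientation; "ft_force": force on the tool from outside, world axes, zero at the start; "wrist_torque": the same for the moment, N m; "opening": opening from 0.0 (shut) to 1.0 (fully open).
Only numpy, scipy, OpenCV 4.12 (cv2) and the standard library are available. Lean on these libraries where they do the work, as an engineer would, in place of code of your own. Each camera call takes 0.05 s, during which the arm holds its last target. There are 200 camera calls.

## Task

One of the six capped tubes in the sedimentation reader has not been pushed fully home and stands higher than the rest: press it gently straight down with the fingertips until it is level with the others, then press the round start key at the right-hand end of the reader's sloping panel fully down and let it come up again. Do not grasp or pull up any tube, do not press start before the tube is home, and do not touch the other five tubes or the oblong keys. The vial, the beaker and the rack of spare tubes beside the reader stay where they are.

Things in the scene. Friction and masses are not known exactly. Their poses are not given: they have to be found in the camera images.
- reader: fixed white bench-top reader for sedimentation tubes, 240 (x) by 250 mm (y). Origin: centre of its underside; -x is its front, towards the robot, +y to the robot's left, z up. Rear: level deck 140 mm high with two rows of four channels (x 30 and 75, y 63, 21, -21, -63 mm), six holding a tube, in varying places. Front: sloping panel with the keys
- panel_mid (a point): middle of the reader's control panel, fixed, at x -70 mm, 122 mm above the bench. The panel slopes down about 19 degrees towards the robot, from 140 mm high at x -20 to 105 mm at x -120. Near its lower edge one row of keys, 50 mm or more apart: three oblong ones and, at the right-hand (-y) end, the round start key; a display above them
- tube_proud: the tube standing 18 to 26 mm higher than the five others: glass, 10 mm, flat black cap 14 mm across, 16 mm tall. Origin: centre of the cap's flat top, z up. A spring clip holds it at any height with about 4 N of friction; pushed with 4 to 5 N it slides straight down to a hard stop, cap top then 172 mm above the bench, level with the others. Neighbours are 42 mm or more off, centre to centre
- tube_b: one of the five tubes that are fully home and stay untouched, same tube as tube_proud. Origin: centre of the cap's flat top, 172 mm above the bench
- tube_c: one of the five tubes that are fully home and stay untouched, same tube as tube_proud. Origin: centre of the cap's flat top, 172 mm above the bench
- tube_d: one of the five tubes that are fully home and stay untouched, same tube as tube_proud. Origin: centre of the cap's flat top, 172 mm above the bench
- tube_e: one of the five tubes that are fully home and stay untouched, same tube as tube_proud. Origin: centre of the cap's flat top, 172 mm above the bench
- tube_f: one of the five tubes that are fully home and stay untouched, same tube as tube_proud. Origin: centre of the cap's flat top, 172 mm above the bench
- start_key: the round start key, white plastic, 24 mm across, top face 9 mm off the panel. Origin: centre of its top face, about 123 mm above the bench when up; z points out of the panel, tilted 19 degrees from vertical towards the robot. Travels 5 mm into the panel against a spring, 1.4 N at first, 3.6 N fully down, and comes back when let go; a push from straight above works too
- key_a: one of the three oblong keys that stay untouched: white plastic, 26 mm (y) by 14 mm, top face 9 mm off the panel, moves 5 mm. Origin: centre of its top face, z out of the panel
- key_b: one of the three oblong keys that stay untouched: white plastic, 26 mm (y) by 14 mm, top face 9 mm off the panel, moves 5 mm. Origin: centre of its top face, z out of the panel
- key_c: one of the three oblong keys that stay untouched: white plastic, 26 mm (y) by 14 mm, top face 9 mm off the panel, moves 5 mm. Origin: centre of its top face, z out of the panel
- vial: loose amber glass vial with an aluminium cap, 38 mm across, 62 mm tall, standing beside the reader; stays where it is. Origin: centre of its underside
- beaker: loose clear plastic beaker, 52 mm across, 70 mm tall, standing beside the reader; stays where it is. Origin: centre of its underside
- rack: loose white rack, 160 by 60 by 68 mm, with three spare capped tubes standing in it up to 122 mm above the bench, beside the reader; stays where it is. Origin: centre of its underside
Not all that is in view belongs to the job. Of the things like the rack, leave any that is red; of the rest the smaller one is meant. Leave any blue look-alike of the vial alone.

How it is judged:
On the way, in this order (a step that is already met when the one before it is completed fails the run):
1. the proud tube is pressed home, within 3 mm of its stop, while the start key is up (z of tube_proud in the frame of reader below 0.175 m and distance of start_key from where it was at the start of the episode below 0.0015 m), for 0.2 s.
2. the start key is pressed at least 3 mm of its 5 mm travel with the tube home (distance of start_key from where it was at the start of the episode above 0.003 m and z of tube_proud in the frame of reader below 0.175 m), for 0.1 s.
At the end, for the whole second after the job is handed in: The proud tube is home (cap top within 3 mm of the height of the others), the start key has been pressed after that and is up again (within 1.5 mm), the other tubes and keys are as they were, and the vial, beaker and rack stand upright and at rest within 10 mm of where they began (all of step 1 and distance of each of tube_b, tube_c, tube_d, tube_e, tube_f from where it was at the start of the episode below 0.002 m and distance of each of key_a, key_b, key_c from where it was at the start of the episode below 0.0015 m and distance of each of vial, beaker, rack from where it was at the start of the episode below 0.01 m and angle between each of vial, beaker, rack's own z axis and vertical below 0.1 rad and linear speed of each of vial, beaker, rack below 0.02 m/s); the robot touches nothing.
It fails at once if the proud tube is pulled up (cap top more than 202 mm above the bench) (z of tube_proud in the frame of reader above 0.202 m).
It fails at once if the tube or the start key is pressed harder than 30 N (contact force between any of the fingers, the arm and tube_proud above 30 N or contact force between any of the fingers, the arm and start_key above 30 N).
It fails at once if start is pressed (over 2 mm) before the tube is home (distance of start_key from where it was at the start of the episode above 0.002 m and z of tube_proud in the frame of reader above 0.175 m).
It fails at once if one of the other five tubes or an oblong key is touched (over 0.5 N) or moved (contact force between any of the fingers, the arm and tube_b above 0.5 N or distance of any of tube_b, tube_c, tube_d, tube_e, tube_f, key_a, key_b, key_c from where it was at the start of the episode above 0.002 m or contact force between any of the fingers, the arm and tube_c above 0.5 N or contact force between any of the fingers, the arm and tube_d above 0.5 N or contact force between any of the fingers, the arm and tube_e above 0.5 N or contact force between any of the fingers, the arm and tube_f above 0.5 N or contact force between any of the fingers, the arm and key_a above 0.5 N or contact force between any of the fingers, the arm and key_b above 0.5 N or contact force between any of the fingers, the arm and key_c above 0.5 N).
It fails at once if the vial, beaker or rack is shifted over 10 mm or tipped (distance of any of vial, beaker, rack from where it was at the start of the episode above 0.01 m or angle between any of vial, beaker, rack's own z axis and vertical above 0.2 rad).
It also fails if it takes over 40 s, if anything falls off the work surface, if the arm or the gripper's body presses on something with over 40 N, if the wrist force passes 120 N, or if a joint passes its speed limit or range.

## Working session

There is one attempt and no reset: what is moved stays moved. The work goes in short steps, Python scripts to look and compute and a shell command to move; the robot and the scene stay as the last step left them, time stands still between calls to the robot, and variables do not carry over. Pictures are saved under pics/ and viewed, about 8 in all and at most 12, crops included, and the job is handed in when it is done.

```bash
mkdir -p pics; cat > h.py <<'E'
import numpy as np, cv2
from plant import arm
from scipy.spatial.transform import Rotation as R
def rot(q): return R.from_quat([q[1],q[2],q[3],q[0]]).as_matrix()
def grab(n):
    p=arm.camera_params(n); im,d=arm.grab_frame(n); return p,im,d
def cloud(p,d):
    v,u=np.indices(d.shape); K=p["K"]=np.array(p["K"])
    c=np.stack([(u-K[0,2])/K[0,0]*d,-(v-K[1,2])/K[1,1]*d,-d],-1)
    return c@rot(p["orientation"]).T+np.array(p["xyz"])
def tool(P):
    "offset of world point in tool axes, mm"
    s=arm.get_state(); return rot(s["orientation"]).T@(np.array(P)-s["ee_pos"])*1000
E
python3 - <<'E'
from h import *
print(arm.get_state(), arm.grip_point_offset)
for n in ["scene","top","wrist"]:
    p,im,d=grab(n); print(n,p); cv2.imwrite(f"pics/{n}0.png",im[:,:,::-1]); np.savez(f"{n}0.npz",im=im,d=d,P=cloud(p,d))
E
```

```text
{'time': 0.0, 'qpos': array([ 9.88974739e-01,  1.50962821e-01,  1.43798812e+00,  1.46651672e-05,
        1.55381269e+00, -1.34019873e-01]), 'qd': array([ 0.00211114,  0.00115088,  0.00097997,  0.00100576, -0.00011308,
       -0.00033595]), 'joint_efforts': array([ 4.21265853e-03, -7.13056540e+01, -5.70879936e+01,  2.80205986e-04,
        8.87333503e-03, -7.53181598e-05]), 'ee_pos': array([0.24883864, 0.51806454, 0.19901005]), 'orientation': array([ 2.36059672e-04,  8.46458737e-01,  5.32454002e-01, -5.35845942e-04]), 'ft_force': array([-0.56394101,  0.5199377 ,  0.30838227]), 'wrist_torque': array([ 0.00027673, -0.04629057, -0.02934704]), 'opening': 0.9974953362893085} 0.0187
scene {'K': array([[455.64259358,   0.        , 280.91641337],
       [  0.        , 455.64259358, 209.83327626],
       [  0.        ,   0.        ,   1.        ]]), 'xyz': array([ 1.14829068, -0.23284392,  0.88088633]), 'orientation': array([0.80763168, 0.28085145, 0.18009597, 0.48622934])}
top {'K': array([[406.20369864,   0.        , 280.63917661],
       [  0.        , 406.20369864, 210.19214068],
       [  0.        ,   0.        ,   1.        ]]), 'xyz': array([0.38129139, 0.04419684, 1.19088853]), 'orientation': array([ 0.70863006,  0.05640493, -0.07231908, -0.69959408])}
wrist {'K': array([[328.48610437,   0.        , 280.00065936],
       [  0.        , 328.48610437, 210.43595818],
       [  0.        ,   0.        ,   1.        ]]), 'xyz': array([0.18408139, 0.54954354, 0.37260274]), 'orientation': array([ 0.83769643, -0.12076183, -0.07542649,  0.52724957])}
```

View pics/top0.png

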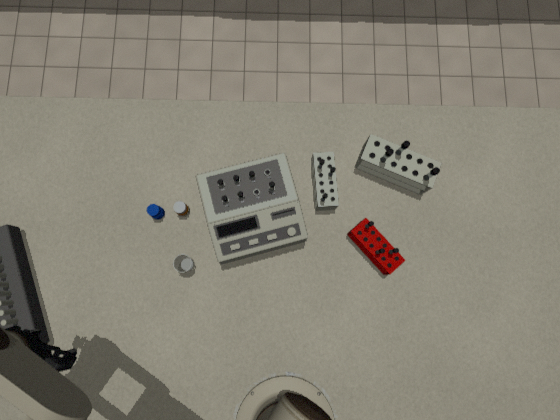

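View pics/scene0.png

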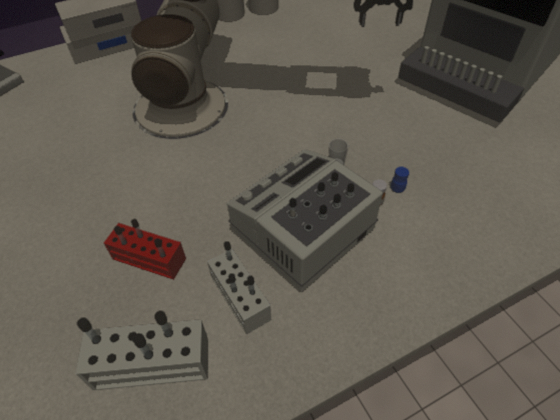

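The top view shows the reader around (250,208), with six dark caps at (220–273, 175–200) and the start key at about (291,232). The red rack, the larger rack and the blue vial are decoys. Next I measure the caps and key from depth.

```bash
python3 - <<'E'
from h import *
for n,box in [("top",(150,270,190,315)),("scene",(140,290,220,390))]:
    f=np.load(n+"0.npz"); P=f["P"]; im=f["im"]; g=im.max(2)
    r0,r1,c0,c1=box
    z=P[...,2]; m=np.zeros(z.shape,np.uint8); m[r0:r1,c0:c1]=((z>0.158)&(z<0.22))[r0:r1,c0:c1]
    k,l,s,_=cv2.connectedComponentsWithStats(m)
    print(n)
    for i in range(1,k):
        q=P[l==i]
        if len(q)<8: continue
        zt=np.percentile(q[:,2],80); t=q[q[:,2]>zt-.006]
        v,u=np.nonzero(l==i); print(len(q),"px",u.mean().round(1),v.mean().round(1),"xyz",t.mean(0).round(4),"zmed",np.median(t[:,2]).round(4),"zmax",q[:,2].max().round(4))
f=np.load("top0.npz");P=f["P"]
m=np.zeros(P.shape[:2],np.uint8);zz=P[...,2];m[140:275,185:315]=((zz>.08)&(zz<.16))[140:275,185:315]
# deck: fit z~.14
for u,v in [(291,232),(235,246),(254,241),(271,237)]:
    print("key",u,v,P[v-1:v+2,u-1:u+2].reshape(-1,3).mean(0).round(4))
pts=P[m>0]; rc=cv2.minAreaRect((pts[:,:2]*1000).astype(np.float32)); print(rc)
im=f["im"][150:270,190:315,::-1]; cv2.imwrite("pics/topc.png",cv2.resize(im,None,fx=5,fy=5,interpolation=cv2.INTER_CUBIC))
E
```

```text
top
29 px 251.5 173.9 xyz [0.6654 0.099  0.1706] zmed 0.1706 zmax 0.1735
27 px 235.6 177.7 xyz [0.6537 0.1398 0.171 ] zmed 0.1709 zmax 0.1737
30 px 219.8 181.9 xyz [0.6425 0.1802 0.1701] zmed 0.1706 zmax 0.1737
32 px 271.4 184.7 xyz [0.6336 0.0472 0.1895] zmed 0.19 zmax 0.1918
26 px 240.0 194.1 xyz [0.6103 0.1271 0.1712] zmed 0.1714 zmax 0.1742
29 px 224.2 198.2 xyz [0.5992 0.1677 0.1711] zmed 0.1707 zmax 0.175
scene
54 px 334.0 175.8 xyz [0.601  0.1663 0.1708] zmed 0.1715 zmax 0.1739
55 px 320.3 186.1 xyz [0.6127 0.1257 0.1711] zmed 0.1712 zmax 0.1755
53 px 350.1 186.9 xyz [0.6445 0.1786 0.1712] zmed 0.1714 zmax 0.1752
55 px 336.4 197.7 xyz [0.6562 0.1376 0.1711] zmed 0.1716 zmax 0.1744
84 px 292.0 203.9 xyz [0.6364 0.0449 0.1896] zmed 0.1901 zmax 0.1943
55 px 322.4 208.9 xyz [0.668  0.0975 0.1708] zmed 0.1714 zmax 0.1743
key 291 232 [ 0.5201 -0.007   0.122 ]
key 235 246 [0.4809 0.1398 0.1237]
key 254 241 [0.4948 0.0904 0.1234]
key 271 237 [0.5061 0.0458 0.1218]
((588.6078491210938, 99.23375701904297), (241.3763885498047, 250.3201904296875), 15.93535327911377)
```

View pics/topc.png

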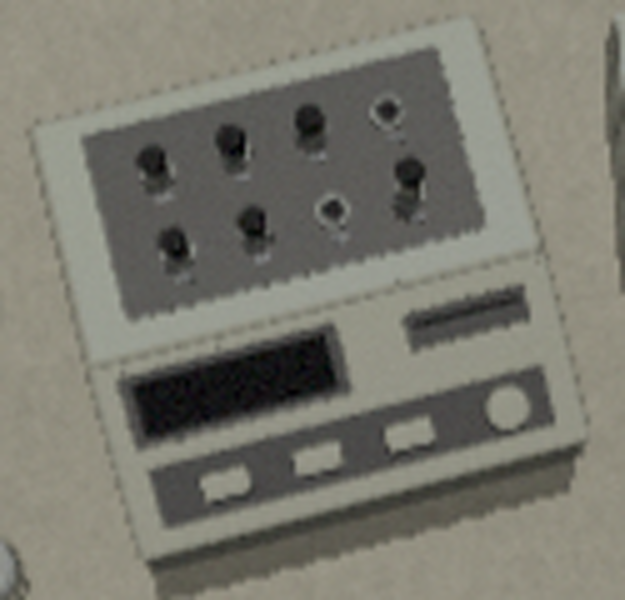

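Both views agree on the proud cap: world (0.635, 0.046, 0.190), front row, right-hand end. Reader yaw is about 16°, and the start key is at about (0.520, -0.007, 0.122). I'll raise the arm and shut the fingers, then travel over.

```bash
python3 -m crank '[{"tz":-40,"claw":1},{"tz":-80,"claw":1},{"tz":-110,"claw":1},{"tz":-110,"claw":1},{"tz":-110,"claw":1}]'
python3 -m crank '[{"tx":-16,"ty":34,"tz":0,"claw":1},{"tx":-32,"ty":68,"claw":1},{"tx":-48,"ty":102,"claw":1},{"tx":-64,"ty":136,"claw":1},{"tx":-80,"ty":170,"claw":1}]'
python3 -m crank '[{"tx":-16,"ty":34,"tz":0,"claw":1},{"tx":-32,"ty":68,"claw":1},{"tx":-48,"ty":102,"claw":1},{"tx":-64,"ty":136,"claw":1},{"tx":-80,"ty":170,"claw":1}]'
python3 - <<'E'
from h import *
print(tool([.635,.046,.19]))
E
```

```text
[-258.37504489  552.49285429    9.27394125]schema error: expected keys wx, wy, wz, tx, ty, tz, claw
schema error: expected keys wx, wy, wz, tx, ty, tz, claw
schema error: expected keys wx, wy, wz, tx, ty, tz, claw
```

All keys are required in every row.

```bash
python3 -m crank '[{"wx":0,"wy":0,"wz":0,"tx":0,"ty":0,"tz":-40,"claw":1},{"wx":0,"wy":0,"wz":0,"tx":0,"ty":0,"tz":-80,"claw":1},{"wx":0,"wy":0,"wz":0,"tx":0,"ty":0,"tz":-110,"claw":1},{"wx":0,"wy":0,"wz":0,"tx":0,"ty":0,"tz":-110,"claw":1},{"wx":0,"wy":0,"wz":0,"tx":0,"ty":0,"tz":-110,"claw":1}]'
python3 -m crank '[{"wx":0,"wy":0,"wz":0,"tx":-16,"ty":34,"tz":0,"claw":1},{"wx":0,"wy":0,"wz":0,"tx":-32,"ty":68,"tz":0,"claw":1},{"wx":0,"wy":0,"wz":0,"tx":-48,"ty":102,"tz":0,"claw":1},{"wx":0,"wy":0,"wz":0,"tx":-64,"ty":136,"tz":0,"claw":1},{"wx":0,"wy":0,"wz":0,"tx":-80,"ty":170,"tz":0,"claw":1}]'
python3 -m crank '[{"wx":0,"wy":0,"wz":0,"tx":-16,"ty":34,"tz":0,"claw":1},{"wx":0,"wy":0,"wz":0,"tx":-32,"ty":68,"tz":0,"claw":1},{"wx":0,"wy":0,"wz":0,"tx":-48,"ty":102,"tz":0,"claw":1},{"wx":0,"wy":0,"wz":0,"tx":-64,"ty":136,"tz":0,"claw":1},{"wx":0,"wy":0,"wz":0,"tx":-80,"ty":170,"tz":0,"claw":1}]'
python3 - <<'E'
from h import *
print(tool([.635,.046,.19]))
E
```

```text
time: 0.57
ee_pos: [0.2492, 0.5187, 0.3109]
orientation: [-0.001, 0.846, 0.532, 0.001]
ft_force: [-0.5, 0.2, -0.6]
opening: 0.302
time: 0.98
ee_pos: [0.368, 0.3709, 0.3081]
orientation: [0.0, 0.846, 0.533, -0.001]
ft_force: [1.6, 0.4, 0.1]
opening: -0.004
time: 1.4
ee_pos: [0.4867, 0.2251, 0.3081]
orientation: [-0.0, 0.846, 0.532, -0.001]
ft_force: [-0.3, 0.9, -0.0]
opening: -0.0
[-96.99662995 211.42424595 117.94572294]
```

```bash
python3 -m crank '[{"wx":0,"wy":0,"wz":-7,"tx":-16,"ty":35,"tz":0,"claw":1},{"wx":0,"wy":0,"wz":-14,"tx":-32,"ty":70,"tz":0,"claw":1},{"wx":0,"wy":0,"wz":-21,"tx":-48,"ty":106,"tz":0,"claw":1},{"wx":0,"wy":0,"wz":-28,"tx":-64,"ty":141,"tz":0,"claw":1},{"wx":0,"wy":0,"wz":-35,"tx":-80,"ty":176,"tz":0,"claw":1}]'
python3 - <<'E'
from h import *
print(tool([.635,.046,.19]))
q=rot(arm.get_state()["orientation"]); print(q.round(3), np.degrees(np.arctan2(q[1,0],q[0,0])))
p,im,d=grab("wrist"); cv2.imwrite("pics/w1.png",im[:,:,::-1]); P=cloud(p,d); z=P[...,2]
m=((z>.155)&(z<.21)).astype(np.uint8); k,l,s,_=cv2.connectedComponentsWithStats(m)
for i in range(1,k):
    t=P[l==i]
    if len(t)<60: continue
    t=t[t[:,2]>np.percentile(t[:,2],80)-.004]; lo,hi=np.percentile(t,2,0),np.percentile(t,98,0)
    v,u=np.nonzero(l==i); print(s[i,4],u.mean(),v.mean(),t.mean(0).round(4),((lo+hi)/2).round(4))
np.savez("w1.npz",im=im,d=d,P=P)
E
```

```text
time: 1.82
ee_pos: [0.6103, 0.0774, 0.308]
orientation: [-0.001, 0.653, 0.757, -0.001]
ft_force: [1.1, -0.0, 0.4]
opening: 0.001
[-34.65800133  20.08249377 117.9548844 ]
[[-0.146  0.989 -0.002]
 [ 0.989  0.146 -0.   ]
 [ 0.    -0.002 -1.   ]] 98.40848299531226
218 371.8302752293578 192.38532110091742 [0.5992 0.1678 0.1709] [0.5991 0.168  0.1703]
198 329.82828282828285 197.8838383838384 [0.6106 0.1276 0.1709] [0.6106 0.1277 0.1702]
258 245.45736434108528 212.50387596899225 [0.6335 0.0476 0.1897] [0.6337 0.0478 0.189 ]
209 374.3062200956938 234.60287081339712 [0.6419 0.1801 0.1708] [0.6421 0.1802 0.1701]
202 333.6930693069307 239.62376237623764 [0.6536 0.1401 0.1708] [0.6538 0.14   0.1701]
195 293.5076923076923 244.47692307692307 [0.6648 0.1    0.1706] [0.665  0.1002 0.1699]
```

View pics/w1.png

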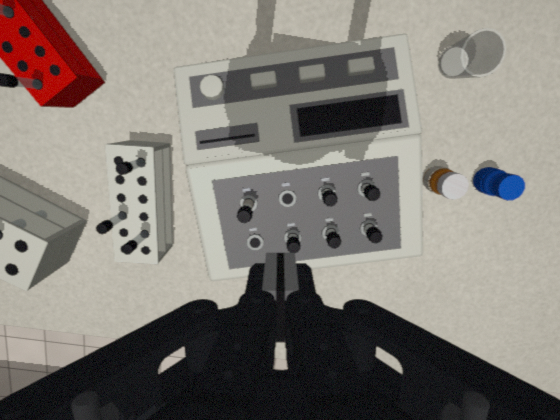

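The wrist view has the proud cap at (245,213), or world (0.634, 0.047), with no neighbour under the fingertips. The start key is at (211,86). I'll line up above the cap.

```bash
python3 -m crank '[{"wx":0,"wy":0,"wz":-4,"tx":-17,"ty":9,"tz":0,"claw":1},{"wx":0,"wy":0,"wz":-7,"tx":-33,"ty":19,"tz":20,"claw":1},{"wx":0,"wy":0,"wz":-7,"tx":-33,"ty":19,"tz":50,"claw":1},{"wx":0,"wy":0,"wz":-7,"tx":-33,"ty":19,"tz":80,"claw":1},{"wx":0,"wy":0,"wz":-7,"tx":-33,"ty":19,"tz":103,"claw":1}]'
python3 - <<'E'
from h import *
print(tool([.634,.047,.19]),arm.get_state()["ft_force"])
f=np.load("w1.npz"); P=f["P"]; im=f["im"]
c=im[60:110,180:240].min(2); m=np.zeros(im.shape[:2],np.uint8); m[60:110,180:240]=(c>150)
z=P[...,2]; print(c.max())
for t in (110,130,150,170):
    m[60:110,180:240]=(c>t); k,l,s,ct=cv2.connectedComponentsWithStats(m); i=l[86,211]; print(t,s[i],ct[i],np.median(P[l==i],0).round(4) if i else 0)
print("edge depth", P[86,200:224:3].round(4).tolist())
p,im,d=grab("wrist"); cv2.imwrite("pics/w2.png",im[:,:,::-1])
E
```

```text
time: 2.28
ee_pos: [0.6321, 0.0488, 0.2023]
orientation: [-0.002, 0.609, 0.794, -0.001]
ft_force: [1.1, 0.5, 0.5]
opening: 0.001
[-2.24201605  1.39919534 12.30563156] [1.14961454 0.50660408 0.45161002]
183
110 [ 180   60   60   50 1955] [205.02404092  82.12480818] [ 0.5177 -0.0141  0.1127]
130 [200  75  22  22 395] [210.55443038  85.73670886] [ 0.5218 -0.0072  0.1229]
150 [200  75  22  22 367] [210.65395095  85.75749319] [ 0.5218 -0.0071  0.123 ]
170 [201  76  20  21 321] [210.66666667  85.75700935] [ 0.5219 -0.007   0.123 ]
edge depth [[0.5233, -0.0201, 0.1137], [0.5232, -0.0148, 0.1231], [0.5227, -0.0119, 0.1226], [0.5223, -0.0087, 0.1233], [0.5219, -0.0058, 0.1228], [0.5214, -0.0027, 0.1229], [0.521, 0.0004, 0.1234], [0.5205, 0.0034, 0.1229]]
```

View pics/w2.png

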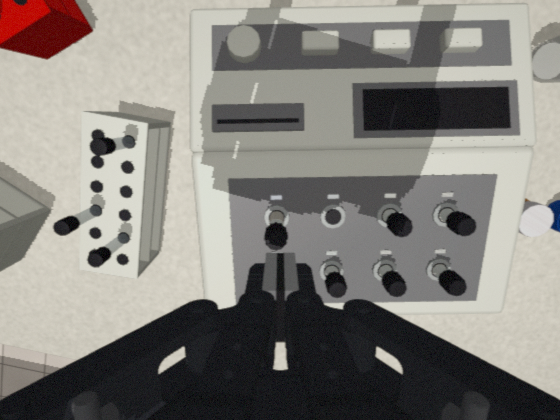

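```bash
python3 -m crank '[{"wx":0,"wy":0,"wz":0,"tx":-2,"ty":1,"tz":0,"claw":1},{"wx":0,"wy":0,"wz":0,"tx":-2,"ty":1,"tz":0,"claw":1},{"wx":0,"wy":0,"wz":0,"tx":-2,"ty":1,"tz":0,"claw":1}]'
python3 - <<'E'
from h import *
s=arm.get_state();print(s["ft_force"],tool([.634,.047,.19]))
p,im,d=grab("wrist"); P=cloud(p,d); z=P[...,2]
def proj(X):
    c=rot(p["orientation"]).T@(np.array(X)-p["xyz"]); K=p["K"]; return K[0,0]*c[0]/-c[2]+K[0,2],K[1,1]*-c[1]/-c[2]+K[1,2]
print("tcp",proj(s["ee_pos"]),"cap",proj([.634,.047,.19]))
m=((z>.183)&(z<.197)).astype(np.uint8); m[:,:240]=0;m[:,320:]=0; t=P[m>0]; v,u=np.nonzero(m)
print(len(t),t.min(0),t.max(0),np.median(t,0),u.min(),u.max(),v.min(),v.max())
cv2.imwrite("pics/w3.png",cv2.resize(im[170:310,200:360,::-1],None,fx=4,fy=4))
E
```

```text
time: 2.58
ee_pos: [0.6352, 0.0474, 0.2083]
orientation: [0.001, 0.608, 0.794, 0.001]
ft_force: [-0.8, 0.1, -0.1]
opening: 0.0
[-0.77496855  0.07032    -0.1272519 ] [-1.55935817e-02 -1.33477739e+00  1.82841546e+01]
tcp (np.float64(279.3766989561239), np.float64(245.61051431349802)) cap (np.float64(279.3992941826563), np.float64(232.279127186422))
417 [0.62688386 0.03994611 0.18306401] [0.64037561 0.05459397 0.19168458] [0.63276225 0.04689604 0.18955582] 268 291 218 242
```

View pics/w3.png

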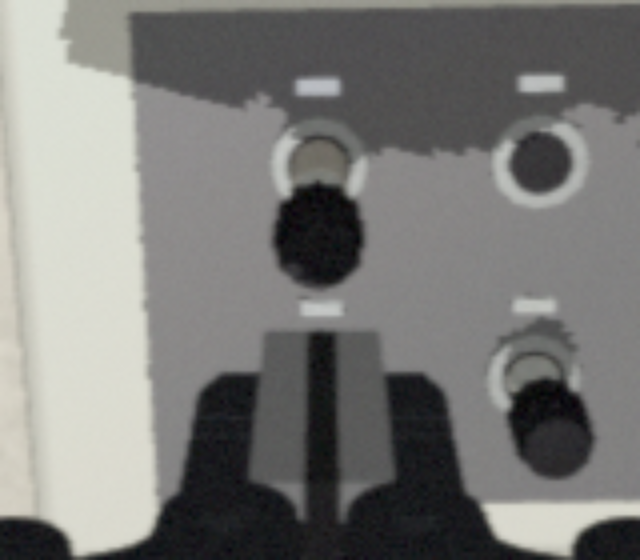

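The view shows the cap centred left–right on the fingers (col 280). The tip edge is at row 254 though, while the TCP projects to row 246, so I'll check the tip's position from depth.

```bash
python3 - <<'E'
from h import *
s=arm.get_state();p,im,d=grab("wrist"); P=cloud(p,d); T=rot(s["orientation"])
print(s["ee_pos"],s["ft_force"],s["opening"])
for c in (268,272,290):
  for r in (252,254,256,262,270,280,286,292):
    print(c,r,im[r,c],d[r,c].round(4),P[r,c].round(4),"tool",(T.T@(P[r,c]-s["ee_pos"])*1000).round(1))
E
```

```text
[0.63525054 0.04743155 0.20836777] [ 0.16227556 -0.244313    0.6724102 ] 0.0015415620114566234
268 252 [119 118 119] 0.2619 [0.6704 0.0473 0.1401] tool [-9.2 33.8 68.3]
268 254 [90 90 92] 0.1482 [0.6257 0.0396 0.2452] tool [ -5.1 -11.2 -36.9]
268 256 [89 90 89] 0.1463 [0.6257 0.0397 0.2472] tool [ -5.  -11.1 -38.9]
268 262 [88 89 87] 0.1404 [0.6256 0.0399 0.2534] tool [ -4.8 -11.1 -45.1]
268 270 [89 91 92] 0.1327 [0.6253 0.0401 0.2613] tool [ -4.5 -11.4 -53. ]
268 280 [91 93 91] 0.1255 [0.6256 0.0405 0.269 ] tool [ -4.3 -11.  -60.7]
268 286 [91 93 91] 0.1212 [0.6256 0.0406 0.2735] tool [ -4.1 -10.9 -65.1]
268 292 [53 55 57] 0.1152 [0.6246 0.0406 0.2794] tool [ -3.9 -11.9 -71.1]
272 252 [121 121 119] 0.2616 [0.6695 0.0504 0.1403] tool [-6.  33.7 68.1]
272 254 [86 86 88] 0.1489 [0.6255 0.0414 0.2446] tool [ -3.3 -10.9 -36.3]
272 256 [93 92 92] 0.1453 [0.6249 0.0413 0.2481] tool [ -3.2 -11.5 -39.8]
272 262 [87 90 89] 0.1399 [0.625  0.0415 0.2538] tool [ -3.1 -11.3 -45.5]
272 270 [90 87 88] 0.1333 [0.6252 0.0417 0.2608] tool [ -2.9 -11.1 -52.5]
272 280 [89 89 91] 0.1251 [0.6251 0.0419 0.2693] tool [ -2.7 -11.1 -60.9]
272 286 [93 90 92] 0.1214 [0.6253 0.0421 0.2733] tool [ -2.6 -10.8 -65. ]
272 292 [122 123 121] 0.1175 [0.6254 0.0422 0.2774] tool [ -2.5 -10.7 -69.1]
290 252 [119 119 119] 0.2611 [0.6656 0.0642 0.1408] tool [ 8.3 33.5 67.7]
290 254 [89 87 86] 0.1484 [0.6232 0.0492 0.245 ] tool [  4.8 -11.1 -36.7]
290 256 [88 89 87] 0.1457 [0.6229 0.0491 0.2478] tool [  4.8 -11.4 -39.4]
290 262 [89 91 89] 0.1402 [0.6231 0.049  0.2536] tool [  4.6 -11.2 -45.2]
290 270 [90 89 90] 0.1334 [0.6233 0.0488 0.2607] tool [  4.4 -11.  -52.4]
290 280 [87 90 90] 0.1253 [0.6233 0.0486 0.2691] tool [  4.1 -11.1 -60.8]
290 286 [92 91 92] 0.1208 [0.6233 0.0484 0.2738] tool [  4.  -11.1 -65.5]
290 292 [100 100 100] 0.1182 [0.6241 0.0485 0.2767] tool [  3.9 -10.4 -68.4]
```

By depth, the visible finger ends sit about 36 mm above the reported TCP. I'll check independently with the scene camera before descending.

```bash
python3 - <<'E'
from h import *
s=arm.get_state();p,im,d=grab("scene"); P=cloud(p,d)
def proj(X):
    c=rot(p["orientation"]).T@(np.array(X)-p["xyz"]); K=p["K"]; return K[0,0]*c[0]/-c[2]+K[0,2],K[1,1]*-c[1]/-c[2]+K[1,2]
e=s["ee_pos"]; print("tcp",proj(e),"36up",proj(e+[0,0,.036]),"cap",proj([.634,.047,.19]))
x,y=map(int,proj(e)); r0,c0=y-70,x-70
cv2.imwrite("pics/s1.png",cv2.resize(im[r0:r0+130,c0:c0+140,::-1],None,fx=4.5,fy=4.5)); print(r0,c0)
E
```

```text
tcp (np.float64(292.83258505323005), np.float64(193.63808269565396)) 36up (np.float64(292.880977533761), np.float64(181.15304412284226)) cap (np.float64(292.30911973874277), np.float64(199.33717418786446))
123 222
```

View pics/s1.png

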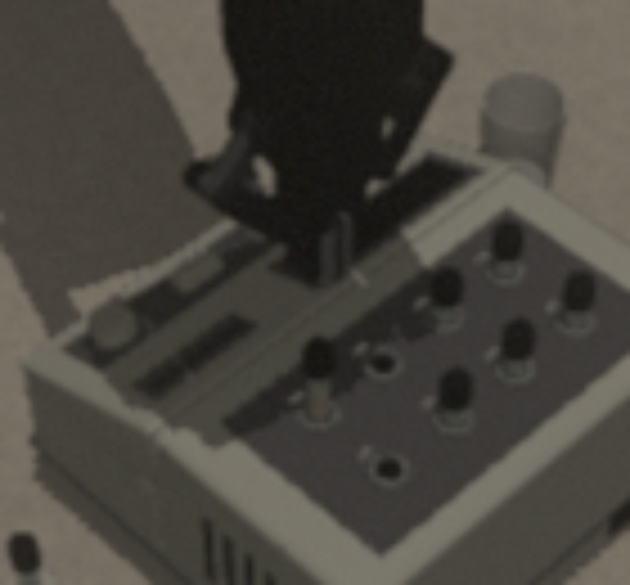

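The scene view agrees: the fingers end well above the reported TCP, at crop (335,285), against a projected TCP of (318,318). I'll descend in small steps and use the wrist force to find contact.

```bash
python3 -m crank '[{"wx":0,"wy":0,"wz":0,"tx":0,"ty":-1,"tz":6,"claw":1},{"wx":0,"wy":0,"wz":0,"tx":0,"ty":-1,"tz":12,"claw":1},{"wx":0,"wy":0,"wz":0,"tx":0,"ty":-1,"tz":12,"claw":1}]'
python3 -m crank '[{"wx":0,"wy":0,"wz":0,"tx":0,"ty":0,"tz":2,"claw":1},{"wx":0,"wy":0,"wz":0,"tx":0,"ty":0,"tz":4,"claw":1},{"wx":0,"wy":0,"wz":0,"tx":0,"ty":0,"tz":4,"claw":1}]'
python3 -m crank '[{"wx":0,"wy":0,"wz":0,"tx":0,"ty":0,"tz":2,"claw":1},{"wx":0,"wy":0,"wz":0,"tx":0,"ty":0,"tz":4,"claw":1},{"wx":0,"wy":0,"wz":0,"tx":0,"ty":0,"tz":4,"claw":1}]'
```

```text
time: 2.98
ee_pos: [0.6332, 0.0472, 0.1931]
orientation: [-0.001, 0.608, 0.794, -0.001]
ft_force: [0.3, -0.5, -1.4]
opening: -0.003
time: 3.23
ee_pos: [0.6336, 0.0472, 0.1902]
orientation: [-0.0, 0.608, 0.794, -0.0]
ft_force: [0.4, 0.5, -0.2]
opening: 0.002
time: 3.48
ee_pos: [0.6336, 0.0472, 0.1862]
orientation: [-0.0, 0.608, 0.794, -0.0]
ft_force: [0.6, -0.0, 1.2]
opening: 0.0
```

```bash
python3 -m crank '[{"wx":0,"wy":0,"wz":0,"tx":0,"ty":0,"tz":2,"claw":1},{"wx":0,"wy":0,"wz":0,"tx":0,"ty":0,"tz":4,"claw":1},{"wx":0,"wy":0,"wz":0,"tx":0,"ty":0,"tz":4,"claw":1}]'
python3 - <<'E'
from h import *
s=arm.get_state();print(s["ft_force"])
p,im,d=grab("wrist"); P=cloud(p,d); z=P[...,2]
m=((z>.178)&(z<.2)).astype(np.uint8); m[:,:240]=0;m[:,320:]=0;t=P[m>0]
print("proud cap",len(t),np.percentile(t[:,2],90),np.median(t,0))
t=rot(s["orientation"]).T@(P[255,272]-s["ee_pos"])*1000; print("visible tip",P[255,272],t)
cv2.imwrite("pics/w4.png",im[:,:,::-1])
E
```

```text
time: 3.73
ee_pos: [0.6336, 0.0472, 0.1821]
orientation: [-0.0, 0.608, 0.794, -0.0]
ft_force: [-0.9, -0.2, -0.2]
opening: -0.0
[-0.90462817 -0.21641565 -0.16556043]
proud cap 432 0.1903851011989353 [0.63031081 0.04596215 0.18879311]
visible tip [0.62372326 0.04113198 0.21983344] [ -3.25226443 -11.08832017 -37.72150372]
```

View pics/w4.png

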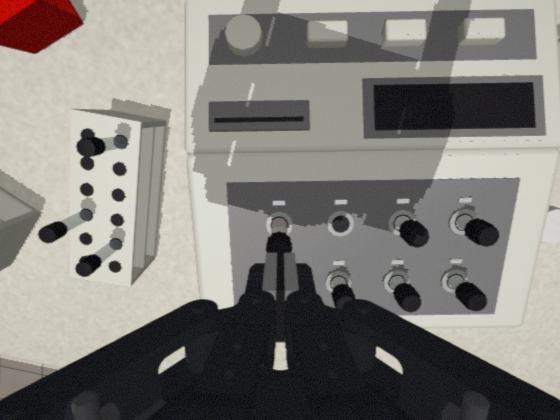

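There is no force and the cap still reads 190 mm with the "TCP" at 182 mm, so the real tip is about 37 mm above the reported point. I expect contact near 0.153 and the stop near 0.135.

```bash
python3 -m crank '[{"wx":0,"wy":0,"wz":0,"tx":0,"ty":0,"tz":6,"claw":1},{"wx":0,"wy":0,"wz":0,"tx":0,"ty":0,"tz":12,"claw":1},{"wx":0,"wy":0,"wz":0,"tx":0,"ty":0,"tz":18,"claw":1},{"wx":0,"wy":0,"wz":0,"tx":0,"ty":0,"tz":22,"claw":1},{"wx":0,"wy":0,"wz":0,"tx":0,"ty":0,"tz":22,"claw":1}]'
python3 -m crank '[{"wx":0,"wy":0,"wz":0,"tx":0,"ty":0,"tz":2,"claw":1},{"wx":0,"wy":0,"wz":0,"tx":0,"ty":0,"tz":4,"claw":1},{"wx":0,"wy":0,"wz":0,"tx":0,"ty":0,"tz":4,"claw":1}]'
python3 -m crank '[{"wx":0,"wy":0,"wz":0,"tx":0,"ty":0,"tz":2,"claw":1},{"wx":0,"wy":0,"wz":0,"tx":0,"ty":0,"tz":4,"claw":1},{"wx":0,"wy":0,"wz":0,"tx":0,"ty":0,"tz":4,"claw":1}]'
python3 -m crank '[{"wx":0,"wy":0,"wz":0,"tx":0,"ty":0,"tz":2,"claw":1},{"wx":0,"wy":0,"wz":0,"tx":0,"ty":0,"tz":4,"claw":1},{"wx":0,"wy":0,"wz":0,"tx":0,"ty":0,"tz":4,"claw":1}]'
```

```text
time: 4.2
ee_pos: [0.6333, 0.0472, 0.1593]
orientation: [-0.001, 0.608, 0.794, -0.0]
ft_force: [0.2, 0.3, -0.5]
opening: -0.003
time: 4.45
ee_pos: [0.6337, 0.0471, 0.1566]
orientation: [0.0, 0.608, 0.794, -0.0]
ft_force: [-0.8, -0.0, 0.2]
opening: -0.0
time: 4.7
ee_pos: [0.6338, 0.0471, 0.1524]
orientation: [0.0, 0.608, 0.794, -0.0]
ft_force: [0.1, 1.3, 0.2]
opening: 0.001
time: 4.95
ee_pos: [0.6337, 0.0472, 0.1482]
orientation: [-0.0, 0.608, 0.794, -0.0]
ft_force: [0.3, 0.0, 0.0]
opening: 0.003
```

```bash
python3 - <<'E'
from h import *
s=arm.get_state();print(s["ft_force"])
for n in("wrist","scene"):
    p,im,d=grab(n); P=cloud(p,d)
    c=rot(p["orientation"]).T@(np.array([.634,.047,.19])-p["xyz"]); K=p["K"]; u,v=K[0,0]*c[0]/-c[2]+K[0,2],K[1,1]*-c[1]/-c[2]+K[1,2]; print(n,"cap px",u,v)
    if n=="wrist":
        for r in range(225,275,4): print(r,im[r,272],P[r,272].round(4),im[r,280],P[r,280].round(4))
        cv2.imwrite("pics/a.png",1*im[:,:,::-1]); A=cv2.resize(im[170:310,200:360,::-1],(400,350))
    else:
        u,v=int(u),int(v); B=cv2.resize(im[v-60:v+45,u-60:u+60,::-1],(400,350))
cv2.imwrite("pics/w5.png",np.hstack([A,B]))
E
```

```text
[0.27614223 0.00269931 0.04713208]
wrist cap px 278.7522937741066 282.1003112227988
225 [80 78 78] [0.6257 0.0405 0.1398] [81 80 81] [0.624  0.0449 0.1412]
229 [87 90 86] [0.6278 0.0411 0.1407] [113 118 115] [0.6262 0.0455 0.1416]
233 [111 114 111] [0.6296 0.0416 0.1423] [88 91 88] [0.6282 0.046  0.1427]
237 [70 70 65] [0.6316 0.0421 0.1434] [110 105  98] [0.6293 0.0463 0.1464]
241 [112 110 101] [0.6322 0.0424 0.1479] [125 126 121] [0.6292 0.0463 0.1526]
245 [124 125 121] [0.6322 0.0425 0.1537] [119 120 116] [0.6293 0.0463 0.1582]
249 [15 13 17] [0.629  0.042  0.1669] [ 8  5 13] [0.6278 0.0459 0.1673]
253 [87 87 85] [0.6238 0.0411 0.1839] [10 19 13] [0.6229 0.0446 0.1838]
257 [92 90 89] [0.6237 0.0411 0.1885] [12 17 12] [0.6232 0.0447 0.1874]
261 [88 89 89] [0.6234 0.0412 0.1931] [20 22 26] [0.6231 0.0446 0.1919]
265 [91 90 89] [0.6234 0.0413 0.197 ] [21 21 18] [0.6226 0.0445 0.1967]
269 [89 89 89] [0.6239 0.0415 0.1995] [17 17 24] [0.6227 0.0445 0.2002]
273 [90 90 89] [0.6239 0.0415 0.203 ] [24 23 23] [0.6233 0.0447 0.2026]
scene cap px 292.30911973874277 199.33717418786446
```

View pics/w5.png

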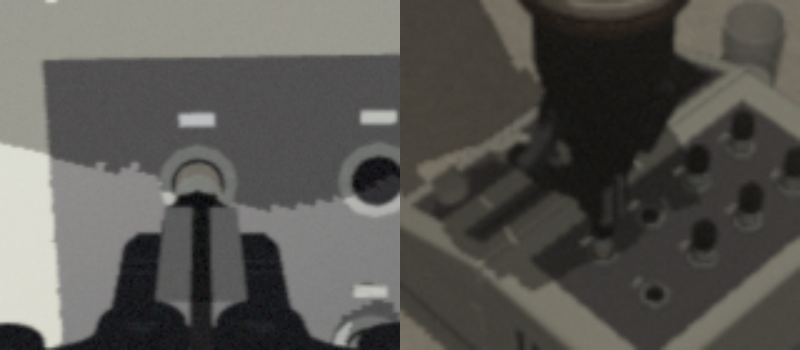

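The wrist view shows the tips on the cap, whose lower edge is now about 165 mm against 174 before. The tube is already sliding, and its friction relaxes at rest. I'll continue in small steps and end each call in motion so the force shows.

```bash
python3 -m crank '[{"wx":0,"wy":0,"wz":0,"tx":0,"ty":0,"tz":2,"claw":1},{"wx":0,"wy":0,"wz":0,"tx":0,"ty":0,"tz":4,"claw":1}]' | egrep 'ee|ft'
python3 -m crank '[{"wx":0,"wy":0,"wz":0,"tx":0,"ty":0,"tz":1,"claw":1},{"wx":0,"wy":0,"wz":0,"tx":0,"ty":0,"tz":2,"claw":1}]'| egrep 'ee|ft'
python3 -m crank '[{"wx":0,"wy":0,"wz":0,"tx":0,"ty":0,"tz":1,"claw":1}]'| egrep 'ee|ft'
python3 - <<'E'
from h import *
p,im,d=grab("wrist"); P=cloud(p,d); s=arm.get_state();print(s["ee_pos"],s["ft_force"])
for r in range(236,256,1): print(r,im[r,274],P[r,274].round(4))
E
```

```text
ee_pos: [0.6337, 0.0472, 0.1446]
ft_force: [-2.1, 0.6, 4.2]
ee_pos: [0.6336, 0.0472, 0.1425]
ft_force: [-1.5, 0.6, 4.0]
ee_pos: [0.6337, 0.0472, 0.1415]
ft_force: [-1.5, -0.5, 4.7]
[0.63363463 0.04713721 0.14136629] [-0.33455901 -0.43783668  3.16685553]
236 [115 115 115] [0.6286 0.0427 0.1421]
237 [107 110 108] [0.6292 0.0428 0.1422]
238 [90 92 92] [0.6296 0.0429 0.1427]
239 [47 49 46] [0.6298 0.043  0.1435]
240 [67 64 62] [0.6305 0.0432 0.1432]
241 [118 115 109] [0.6311 0.0433 0.1433]
242 [130 132 124] [0.6311 0.0433 0.1448]
243 [127 128 124] [0.631  0.0434 0.1463]
244 [123 127 121] [0.6307 0.0433 0.1485]
245 [125 127 122] [0.6309 0.0434 0.1495]
246 [122 125 120] [0.6308 0.0434 0.1512]
247 [101 101  99] [0.6313 0.0435 0.1512]
248 [38 42 37] [0.6295 0.0432 0.157 ]
249 [24 18 20] [0.6294 0.0431 0.1586]
250 [19 17 20] [0.6289 0.0431 0.1611]
251 [11 15  9] [0.6293 0.0432 0.1613]
252 [45 47 48] [0.629  0.0431 0.1632]
253 [85 85 86] [0.6236 0.042  0.177 ]
254 [90 89 88] [0.6234 0.0419 0.1787]
255 [89 88 87] [0.6237 0.042  0.1789]
```

It slides at about 4 N as specified. About 4–5 mm remain, so I go on in 1 mm steps.

```bash
python3 -m crank '[{"wx":0,"wy":0,"wz":0,"tx":0,"ty":0,"tz":1,"claw":1},{"wx":0,"wy":0,"wz":0,"tx":0,"ty":0,"tz":2,"claw":1}]'| egrep 'ee|ft'
python3 -m crank '[{"wx":0,"wy":0,"wz":0,"tx":0,"ty":0,"tz":1,"claw":1}]'| egrep 'ee|ft'
python3 - <<'E'
from h import *
p,im,d=grab("wrist"); P=cloud(p,d); s=arm.get_state();print(s["ee_pos"],s["ft_force"])
for r in range(245,256,1): print(r,im[r,274],P[r,274].round(4))
E
```

```text
ee_pos: [0.6338, 0.0471, 0.1401]
ft_force: [-8.3, 0.4, 19.0]
ee_pos: [0.6339, 0.0471, 0.1401]
ft_force: [-11.3, -1.3, 28.4]
[0.63382509 0.04713086 0.14011305] [-8.06223389 -0.45509563 17.27509597]
245 [127 129 123] [0.6309 0.0433 0.1484]
246 [124 124 119] [0.6307 0.0433 0.1504]
247 [89 88 88] [0.6307 0.0433 0.1517]
248 [29 28 32] [0.6291 0.043  0.157 ]
249 [ 9  6 16] [0.6289 0.043  0.1586]
250 [17 10 17] [0.6296 0.0432 0.1583]
251 [12 20 18] [0.6293 0.0431 0.1603]
252 [42 40 44] [0.6287 0.043  0.1629]
253 [84 83 83] [0.6233 0.0418 0.1766]
254 [89 90 90] [0.6235 0.0419 0.1772]
255 [92 92 90] [0.6238 0.042  0.1775]
```

Hard stop reached, with a 28 N peak that I will avoid repeating. I lift off at once. The stop puts the real tip 32 mm above the reported TCP.

```bash
python3 -m crank '[{"wx":0,"wy":0,"wz":0,"tx":0,"ty":0,"tz":-6,"claw":1},{"wx":0,"wy":0,"wz":0,"tx":0,"ty":0,"tz":-25,"claw":1},{"wx":0,"wy":0,"wz":0,"tx":0,"ty":0,"tz":-50,"claw":1},{"wx":0,"wy":0,"wz":0,"tx":0,"ty":0,"tz":-60,"claw":1},{"wx":0,"wy":0,"wz":0,"tx":0,"ty":0,"tz":-60,"claw":1}]'
python3 - <<'E'
from h import *
for n in("wrist","scene"):
    p,im,d=grab(n); P=cloud(p,d); z=P[...,2]
    r=np.hypot(P[...,0]-.634,P[...,1]-.047)<.012
    t=P[r&(z>.15)&(z<.21)]; print(n,len(t),np.percentile(t[:,2],[50,75,90,97]).round(4) if len(t) else 0)
    r=np.hypot(P[...,0]-.6108,P[...,1]-.127)<.012
    t=P[r&(z>.15)&(z<.21)]; print(" ref",len(t),np.percentile(t[:,2],[50,75,90,97]).round(4) if len(t) else 0)
print(tool([.5218,-.007,.123]))
E
```

```text
time: 6.23
ee_pos: [0.6347, 0.0471, 0.2011]
orientation: [0.002, 0.608, 0.794, 0.001]
ft_force: [0.1, 0.4, 1.2]
opening: 0.002
wrist 439 [0.1707 0.1713 0.1718 0.1722]
 ref 528 [0.1703 0.1713 0.1718 0.1721]
scene 65 [0.1685 0.1722 0.1731 0.1737]
 ref 63 [0.1683 0.1718 0.173  0.1733]
[ -23.19179271 -122.06919922   74.93978276]
```

The tube is level with its neighbour in both views (0.1718 against 0.1718, 0.1731 against 0.1730). Next I go over the start key.

```bash
python3 -m crank '[{"wx":0,"wy":0,"wz":0,"tx":-6,"ty":-32,"tz":0,"claw":1},{"wx":0,"wy":0,"wz":0,"tx":-12,"ty":-64,"tz":0,"claw":1},{"wx":0,"wy":0,"wz":0,"tx":-18,"ty":-96,"tz":0,"claw":1},{"wx":0,"wy":0,"wz":0,"tx":-23,"ty":-125,"tz":0,"claw":1},{"wx":0,"wy":0,"wz":0,"tx":-23,"ty":-125,"tz":0,"claw":1}]'
python3 - <<'E'
from h import *
print(tool([.5218,-.007,.123]))
p,im,d=grab("wrist"); P=cloud(p,d)
m=(np.hypot(P[...,0]-.5218,P[...,1]+.007)<.025)&(P[...,2]<.14)&(im.min(2)>125)
k,l,s,c=cv2.connectedComponentsWithStats(m.astype(np.uint8))
for i in range(1,k):
    if s[i,4]>100: t=P[l==i]; print(s[i],((t.max(0)+t.min(0))/2).round(4),np.median(t,0).round(4))
cv2.imwrite("pics/w6.png",im[:,:,::-1])
E
```

```text
time: 6.75
ee_pos: [0.5152, -0.0089, 0.1976]
orientation: [-0.001, 0.609, 0.793, -0.001]
ft_force: [-1.3, -0.9, 0.2]
opening: 0.002
[ 0.07789652  7.00227687 74.5378856 ]
[254 183  50  15 475] [ 0.5059 -0.0117  0.1071] [ 0.5044 -0.014   0.1073]
[265 203  30  30 679] [ 0.523  -0.007   0.1193] [ 0.5217 -0.0073  0.123 ]
[259 237  42  11 270] [ 0.5404 -0.0025  0.1212] [ 0.5422 -0.0012  0.121 ]
```

View pics/w6.png

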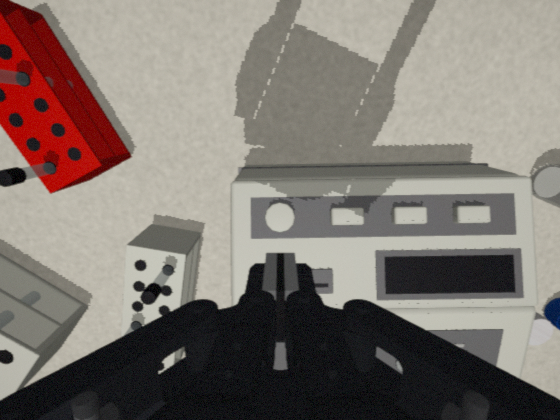

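The key at (280,218) is centred under the fingers with nothing beside them. I descend to just above it.

```bash
python3 -m crank '[{"wx":0,"wy":0,"wz":0,"tx":0,"ty":0,"tz":30,"claw":1},{"wx":0,"wy":0,"wz":0,"tx":0,"ty":0,"tz":60,"claw":1},{"wx":0,"wy":0,"wz":0,"tx":0,"ty":0,"tz":85,"claw":1},{"wx":0,"wy":0,"wz":0,"tx":0,"ty":0,"tz":96,"claw":1},{"wx":0,"wy":0,"wz":0,"tx":0,"ty":0,"tz":96,"claw":1}]'|egrep 'ee|ft'
python3 -m crank '[{"wx":0,"wy":0,"wz":0,"tx":0,"ty":0,"tz":0,"claw":1},{"wx":0,"wy":0,"wz":0,"tx":0,"ty":0,"tz":0,"claw":1}]'|egrep 'ee|ft'
python3 - <<'E'
from h import *
print(tool([.5218,-.007,.123]))
E
python3 -m crank '[{"wx":0,"wy":0,"wz":0,"tx":0,"ty":0,"tz":2,"claw":1},{"wx":0,"wy":0,"wz":0,"tx":0,"ty":0,"tz":4,"claw":1}]'|egrep 'ee|ft'
python3 -m crank '[{"wx":0,"wy":0,"wz":0,"tx":0,"ty":0,"tz":2,"claw":1},{"wx":0,"wy":0,"wz":0,"tx":0,"ty":0,"tz":4,"claw":1}]'|egrep 'ee|ft'
```

```text
ee_pos: [0.5178, -0.0071, 0.0995]
ft_force: [-0.1, -1.4, -0.6]
ee_pos: [0.5198, -0.0076, 0.1039]
ft_force: [0.0, -1.0, 0.4]
[  0.03856033   2.06541306 -19.09349506]
ee_pos: [0.5197, -0.0076, 0.0996]
ft_force: [-0.6, -0.4, -1.4]
ee_pos: [0.5191, -0.0076, 0.0948]
ft_force: [-0.0, 1.5, 0.0]
```

Now 1 mm steps, with a force reading after each.

```bash
for i in 1; do python3 -m crank '[{"wx":0,"wy":0,"wz":0,"tx":0,"ty":0,"tz":0,"claw":1}]'|egrep 'ee|ft'; done
python3 -m crank '[{"wx":0,"wy":0,"wz":0,"tx":0,"ty":0,"tz":1,"claw":1},{"wx":0,"wy":0,"wz":0,"tx":0,"ty":0,"tz":1,"claw":1}]'|egrep 'ee|ft'
python3 -m crank '[{"wx":0,"wy":0,"wz":0,"tx":0,"ty":0,"tz":1,"claw":1},{"wx":0,"wy":0,"wz":0,"tx":0,"ty":0,"tz":1,"claw":1}]'|egrep 'ee|ft'
python3 -m crank '[{"wx":0,"wy":0,"wz":0,"tx":0,"ty":0,"tz":1,"claw":1},{"wx":0,"wy":0,"wz":0,"tx":0,"ty":0,"tz":1,"claw":1}]'|egrep 'ee|ft'
python3 -m crank '[{"wx":0,"wy":0,"wz":0,"tx":0,"ty":0,"tz":1,"claw":1},{"wx":0,"wy":0,"wz":0,"tx":0,"ty":0,"tz":1,"claw":1}]'|egrep 'ee|ft'
```

```text
ee_pos: [0.5188, -0.0076, 0.0943]
ft_force: [0.3, -0.6, 0.6]
ee_pos: [0.5191, -0.0076, 0.0936]
ft_force: [0.2, 0.3, 0.5]
ee_pos: [0.5191, -0.0076, 0.0927]
ft_force: [0.7, 0.3, 2.3]
ee_pos: [0.5191, -0.0076, 0.0916]
ft_force: [0.7, 0.1, 2.3]
ee_pos: [0.519, -0.0076, 0.0905]
ft_force: [0.7, -0.3, 3.5]
```

Contact came at about 0.093, so bottom should be near 0.088.

```bash
python3 -m crank '[{"wx":0,"wy":0,"wz":0,"tx":0,"ty":0,"tz":1,"claw":1},{"wx":0,"wy":0,"wz":0,"tx":0,"ty":0,"tz":1,"claw":1}]'|egrep 'ee|ft'
python3 -m crank '[{"wx":0,"wy":0,"wz":0,"tx":0,"ty":0,"tz":1,"claw":1},{"wx":0,"wy":0,"wz":0,"tx":0,"ty":0,"tz":1,"claw":1}]'|egrep 'ee|ft'
python3 -m crank '[{"wx":0,"wy":0,"wz":0,"tx":0,"ty":0,"tz":0.5,"claw":1},{"wx":0,"wy":0,"wz":0,"tx":0,"ty":0,"tz":0.5,"claw":1}]'|egrep 'ee|ft'
```

```text
ee_pos: [0.519, -0.0076, 0.0895]
ft_force: [1.4, -0.5, 3.0]
ee_pos: [0.519, -0.0076, 0.0885]
ft_force: [1.5, 1.1, 3.6]
ee_pos: [0.5191, -0.0076, 0.0884]
ft_force: [0.3, 1.1, 8.0]
```

It has bottomed: force rose to 8 N with no further motion. I hold briefly, then let go and check.

```bash
python3 -m crank '[{"wx":0,"wy":0,"wz":0,"tx":0,"ty":0,"tz":0,"claw":1},{"wx":0,"wy":0,"wz":0,"tx":0,"ty":0,"tz":0,"claw":1}]'|egrep 'ee|ft'
python3 -m crank '[{"wx":0,"wy":0,"wz":0,"tx":0,"ty":0,"tz":-10,"claw":1},{"wx":0,"wy":0,"wz":0,"tx":0,"ty":0,"tz":-40,"claw":1},{"wx":0,"wy":0,"wz":0,"tx":0,"ty":0,"tz":-80,"claw":1},{"wx":0,"wy":0,"wz":0,"tx":0,"ty":0,"tz":-110,"claw":1},{"wx":0,"wy":0,"wz":0,"tx":0,"ty":0,"tz":-110,"claw":1}]'|egrep 'time|ee|ft'
python3 -m crank '[{"wx":0,"wy":0,"wz":0,"tx":0,"ty":-30,"tz":0,"claw":1},{"wx":0,"wy":0,"wz":0,"tx":0,"ty":-60,"tz":0,"claw":1},{"wx":0,"wy":0,"wz":0,"tx":0,"ty":-60,"tz":0,"claw":1},{"wx":0,"wy":0,"wz":0,"tx":0,"ty":-60,"tz":0,"claw":1}]'|egrep 'time|ee|ft'
python3 - <<'E'
from h import *
p,im,d=grab("wrist"); P=cloud(p,d); z=P[...,2]
print("start",np.median(P[(np.hypot(P[...,0]-.5218,P[...,1]+.007)<.006)&(z<.16)],0))
s0=np.load("scene0.npz")["P"]; p,im,d=grab("scene"); Q=cloud(p,d)
for n,x,y in [("proud",.634,.047),("1",.600,.167),("2",.6115,.1265),("3",.6435,.1795),("4",.655,.1387),("5",.6667,.0985)]:
    f=lambda A:(lambda t:[len(t),np.percentile(t[:,2],90).round(4),t[:,:2].mean(0).round(4).tolist()] if len(t) else 0)(A[(np.hypot(A[...,0]-x,A[...,1]-y)<.013)&(A[...,2]>.158)&(A[...,2]<.21)])
    print(n,f(s0),f(Q),f(P))
cv2.imwrite("pics/s9.png",im[:,:,::-1])
E
```

```text
ee_pos: [0.5191, -0.0076, 0.0884]
ft_force: [0.3, 0.2, 7.6]
time: 9.55
ee_pos: [0.5206, -0.0078, 0.2047]
ft_force: [0.2, -0.4, 1.2]
time: 9.88
ee_pos: [0.4602, -0.0234, 0.1988]
ft_force: [0.1, 0.0, -0.2]
start [nan nan nan]
proud [84, np.float64(0.1916), [0.6375, 0.0444]] [56, np.float64(0.173), [0.6371, 0.0446]] 0
1 [54, np.float64(0.1727), [0.6018, 0.1658]] [55, np.float64(0.1731), [0.6022, 0.1655]] 0
2 [55, np.float64(0.1726), [0.6134, 0.125]] [53, np.float64(0.1738), [0.6138, 0.1248]] 0
3 [53, np.float64(0.173), [0.6455, 0.1781]] [55, np.float64(0.1729), [0.6456, 0.178]] 0
4 [55, np.float64(0.1736), [0.657, 0.1373]] [55, np.float64(0.1733), [0.6571, 0.1374]] 0
5 [55, np.float64(0.1732), [0.6687, 0.097]] [57, np.float64(0.173), [0.6687, 0.097]] 0
  return _methods._mean(a, axis=axis, dtype=dtype,
  ret = um.true_divide(
```

View pics/s9.png

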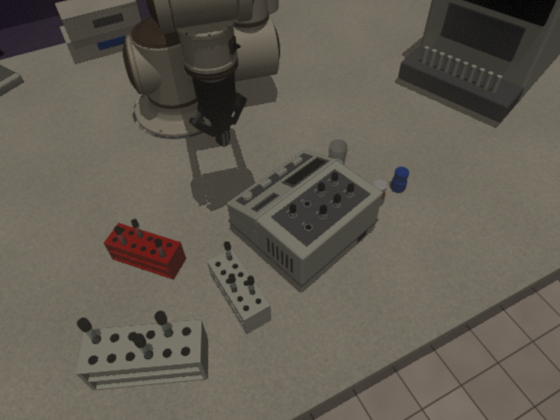

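The view shows all six caps level, the fingers clear, and the vial, beaker and rack in place. I compare the start-key height in the scene view with the start, then hand in.

```bash
python3 - <<'E'
from h import *
A=np.load("scene0.npz")["P"]; p,im,d=grab("scene"); Q=cloud(p,d)
for n,x,y in [("start",.5218,-.007),("k1",.4809,.1398),("k2",.4948,.0904),("k3",.5061,.0458)]:
    g=lambda B:np.median(B[(np.hypot(B[...,0]-x,B[...,1]-y)<.006)&(B[...,2]>.1)&(B[...,2]<.14)],0).round(4)
    print(n,g(A),g(Q))
print(arm.get_state()["ft_force"]); print(arm.sign_off())
E
```

```text
start [ 0.5212 -0.0065  0.1239] [ 0.522  -0.0074  0.1245]
k1 [0.4819 0.1398 0.1251] [0.4825 0.1407 0.1245]
k2 [0.4959 0.091  0.1244] [0.4949 0.092  0.1243]
k3 [0.5072 0.0455 0.1244] [0.5057 0.0457 0.1243]
[0.5385397  0.08860891 0.06669507]
the job is handed in; nothing more can be done
None
```

I pressed the proud tube (front row, right-hand end) down to its hard stop with closed fingertips. I then pressed the start key to its bottom and released it, and handed the job in at about 10 s of robot time. No verdict was reported.

**Last checks**
- **Proud tube:** its cap reads 173.0 mm, and the other five read 172.9–173.8 mm. The other five tubes are within about 1 mm of their first reading, which is the depth noise.
- **Start key:** it is up again, at 124.5 mm against 123.9 mm at the start. Contact was at about 93 mm tool height and bottom at 88.4 mm, so it went down about 4.5 mm.
- **Oblong keys:** their heights are unchanged within 0.6 mm.
- **Vial, beaker and rack:** they look undisturbed in the final scene view. I checked this by eye and did not measure it.
- **Arm:** it is clear, with wrist force near zero.

**What disagreed or went wrong**
- **Tool point:** the shut fingertips sat about 32 mm behind the reported TCP, as judged from depth and from where contact occurred. I therefore found contact by force rather than trusting the TCP height.
- **Force at the stop:** the wrist force peaked at 28.4 N in z, about 30.6 N in total with its sideways part. The limit is 30 N of contact force on the tube, so this was at or around the limit. I cannot rule out that it was exceeded.
- **Start-key check:** the last wrist-camera check of the key gave no reading because the key was out of its view. I used the scene camera instead.

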